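# Tighten the grinder's locking ring with the pin spanner

## Task

The grinder's brass locking ring was left loose after cleaning. Take the red T-handled pin spanner off the blue mat, seat it in the ring with both pins fully down in a pair of holes, turn the ring clockwise until it is fully home against its stop, and then stand the spanner gently back upright on the mat. Feel for the holes with a light hand, do not force anything, turn the ring only with both pins in, keep the gripper itself off the grinder, and leave everything else where it is.

Things in the scene. Friction and masses are not known exactly. Their poses are not given: they have to be found in the camera images.
- grinder: White burr grinder, fixed, hopper taken off; black foot plate 190 x 120 mm. Origin on the counter straight below the ring's axis; z up, -x is the chute's side. On top an aluminium collar (outer radius 52 mm, rim at z = 170 mm) surrounds the brass locking ring. Where the ring's holes stand differs from machine to machine and no reading gives it: see them or feel for them.
- ring_face (a point): Centre of the brass ring's level top face, 172 mm above the counter (fixed to the grinder: its axes do not turn with the ring). Ring: radius 36.5 mm, 12 mm thick, 2 mm proud of the collar; bore 36 mm diameter, open to 22 mm below the face; four holes 8 mm wide, right through, 90 degrees apart on a circle of radius 26 mm.
- ring (a joint): Turn of the brass ring, rad: 0 = fully home against its hard stop, positive = loose (anticlockwise seen from above); it starts between 0.45 and 0.9. It turns stiffly (about 0.3 to 0.4 N m turned slowly, its greased thread drags more if turned fast: another 0.3 N m at 0.5 rad/s) and stays where it is left.
- spanner: Steel pin spanner, about 0.2 to 0.35 kg, standing upright on the mat. Origin: centre of its underside; z up, x along pins and handle. Round pilot 32 mm diameter, z 0 to 14 mm, foot bevelled to 26 mm; cross-bar 64 x 20 mm, z 14 to 22; stem 17 mm diameter, z 22 to 47; red handle above. Seated, the pilot sits in the ring's bore (2 mm play all round) and the cross-bar lies on the ring's face.
- handle (a point): Middle of the spanner's red handle bar, 57 mm above the spanner's origin; axes as the spanner. The bar is 80 x 14 x 20 mm (x, y, z); its flat sides face y.
- pin_a (a point): Round tip of the spanner's pin at its +x end: 6 mm diameter, 26 mm from the axis, 7 mm below the cross-bar (7 mm above the spanner's origin).
- pin_b (a point): Round tip of the other, equal pin, at the -x end.
- mat: Blue mat, 200 x 140 mm (x, y) and 3 mm thick, fixed on the counter. Origin: centre of its underside.
- brush: Small wooden cleaning brush, 126 mm long (along its x) and 20 mm wide, 13 mm high, lying on the +y side of the mat; loose. Origin on its underside.
- hopper: Amber hopper with black lid, 116 mm diameter, 128 mm high, standing loose. Origin: centre of its underside.
- dosing_cup: Steel cup, 58 mm diameter, 58 mm high, loose. Origin: centre of its underside.
- jar: Glass jar with black lid, 86 mm diameter, 130 mm high, loose. Origin: centre of its underside.
- tin: Green tin, 76 mm diameter, 110 mm high, loose. Origin: centre of its underside.
- teabox: Yellow tea box, 120 x 65 x 75 mm, loose. Origin: centre of its underside.
- scoop: Steel spoon, 160 mm long, lying loose. Origin on its underside.
Things that resemble listed ones, but are neither listed nor needed, are in the scene too. What is shaped like the spanner but green is not meant.

How it is judged:
By the outcome, as a careful person would: the job done as asked, in the order asked, and still so for the second after the job is handed in, with the robot touching nothing.
It also fails if it takes over 72 s, if anything falls off the work surface, if the arm or the gripper's body presses on something with over 40 N, if the wrist force passes 120 N, or if a joint passes its speed limit or range.

## Robot

A 7-joint arm with a two-finger parallel gripper is mounted at the origin on the work surface. World frame = base frame: x ahead of the robot, y to its left, z up, the work surface at z = 0. Lengths are in m, angles in degrees, forces in N, time in s.
With the tool pointing down it reaches from about 0.4 to 0.925 m from the base axis. Payload 5.6 kg.
Tool frame: the origin (TCP) lies midway between the tips of the shut fingers; the grasp point (between the pads) lies 19 mm behind it; z points along the fingers, y is the line along which they close (so a half turn about z gives the same grasp; the last joint's range is limited). The gripper opens to 85 mm and grips with 20 to 120 N. Pads are 22 mm wide; open, the fingers measure 114 mm over their backs; the gripper's body (76 mm by 85 mm) begins 54 mm behind the grasp point. The pads swing forward as they close: fully open they stand 13 mm farther back than shut.
Start: joints at [-78.839, 26.786, -0.665, 91.828, 0.344, 61.387, -3.226], TCP at [0.153, 0.632, 0.231] pointing down, gripper open.
Joint ranges: [-144.91, 144.91], [-17.63, 115.5], [-89.93, 88.59], [15.96, 139.68], [-74.01, 254.01], [8.47, 105.57], [-167.45, 167.45]. Speed limits (degrees/s): [147.25, 147.25, 180, 180, 180, 180, 180].

## Interface

Orientations are given as a 3x3 rotation matrix whose columns are the frame's x, y, z axes.
In Python, from bench import move_to, move_straight, move_joints, ungrasp, clamp, wait, solve_ik, read_camera, MotionError, job_done, read_time, read_qpos, read_joint_velocities, read_tau, read_position, read_ee_rot, read_force, read_torque, read_grip_width, read_grasp_force gives the robot as it stands. Calls block until the motion is done:
- move_to(position, orientation): joint-space move of the TCP to a pose.
- move_straight(position, attitude=None, feed=0.15): straight line of the TCP; attitude=None keeps the orientation; feed is the mean speed in m/s.
- move_joints(angles): joint-space move.
- ungrasp() and clamp(grasp_force=None): open the fingers fully, or close them until they stop; grasp_force is the grip in N (None keeps the last).
- wait(seconds).
- solve_ik(position, orientation): joint angles nearest the present ones, or None.
- read_camera(name): name is "scene" or "top"; returns a dict with "frame" (480x640x3 uint8, red, green, blue), "mtx" (3x3 intrinsics, pixels), "camera_from_world" (4x4, takes a point from world to camera coordinates). Camera axes: x right, y down, z forward; pixel columns grow to the right and rows downward; lengths in m; the calibration is good to about 2 mm. A picture is of the moment at which its call begins. There is no depth.
A pose or a line that the arm cannot do raises MotionError and nothing moves.
- job_done(): hands the job in; it is judged then, once.
Readings, each from a call of its own:
- read_time(): time.
- read_qpos(): joint angles.
- read_joint_velocities(): joint speeds.
- read_tau(): joint torques, N m.
- read_position(): TCP position.
- read_ee_rot(): TCP orientation.
- read_force(): force on the tool from outside, world axes, zero at the start.
- read_torque(): the same for the moment, N m.
- read_grip_width(): finger opening in m.
- read_grasp_force(): force on a finger pad.
Only numpy, scipy, OpenCV 4.12 (cv2) and the standard library are available. Lean on these libraries where they do the work, as an engineer would, in place of code of your own. Each camera call takes 0.05 s, during which the arm holds its last target. There are 200 camera calls.

## Working session

There is one attempt and no reset: what is moved stays moved. The work goes in short steps, each a Python script; the robot and the scene stay as the last script left them, time stands still between calls to the robot, and variables do not carry over. Pictures are saved under pics/ and viewed, at most 10 in all, crops included, and the job is handed in when it is done.

```bash
ls; mkdir -p pics; python3 - <<'E'
from bench import *
import cv2,numpy as np
for n in("scene","top"):
    c=read_camera(n); cv2.imwrite(f"pics/{n}0.png",c["frame"][:,:,::-1]); np.savez(f"{n}0.npz",**c)
    print(n,c["mtx"].round(1).tolist(),c["camera_from_world"].round(3).tolist())
print(read_time(),read_ee_rot().round(3) if hasattr(read_ee_rot(),'round') else read_ee_rot())
E
```

```text
pics
scene [[586.0, 0.0, 311.8], [0.0, 586.0, 237.6], [0.0, 0.0, 1.0]] [[-0.339, 0.941, -0.0, 0.18], [0.763, 0.275, -0.585, -0.352], [-0.551, -0.198, -0.811, 1.579], [0.0, 0.0, 0.0, 1.0]]
top [[527.6, 0.0, 333.5], [0.0, 527.6, 237.6], [0.0, 0.0, 1.0]] [[0.03, -0.999, 0.02, -0.012], [-0.993, -0.032, -0.113, 0.551], [0.114, -0.016, -0.993, 1.406], [0.0, 0.0, 0.0, 1.0]]
0.1 [[-0.972  0.236 -0.   ]
 [ 0.236  0.972 -0.002]
 [-0.    -0.002 -1.   ]]
```

View pics/scene0.png

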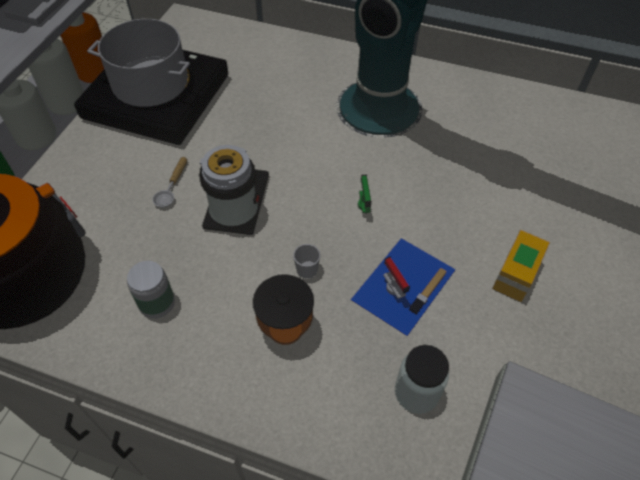

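View pics/top0.png

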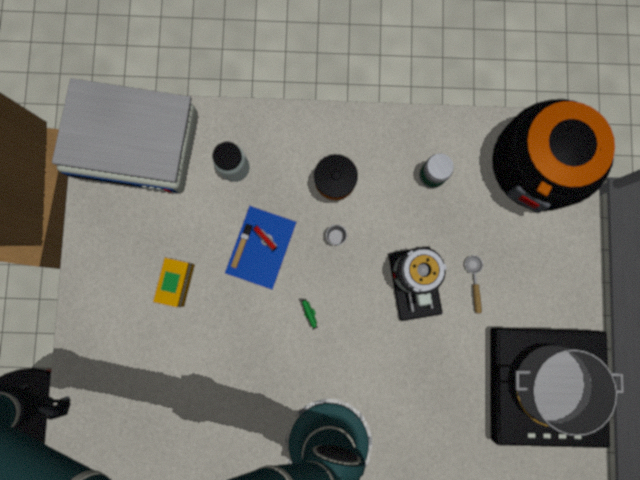

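The red spanner is at scene (398,272) / top (265,237), standing on the blue mat. The green look-alike is at scene (365,195) / top (308,313), lying off the mat, so the red one fits the description. The grinder ring is at scene (228,160) / top (424,269). I'll confirm both in one enlarged crop.

```bash
cat > util.py <<'E'
import numpy as np,cv2
def load(n,k=0): return np.load(f"{n}{k}.npz")
def ray(c,uv):
    M=c["camera_from_world"];R=M[:3,:3];o=-R.T@M[:3,3]
    d=R.T@np.linalg.solve(c["mtx"],[uv[0],uv[1],1.]); return o,d
def onplane(c,uv,z):
    o,d=ray(c,uv); return o+d*(z-o[2])/d[2]
def proj(c,p):
    M=c["camera_from_world"];q=c["mtx"]@(M[:3,:3]@np.asarray(p,float)+M[:3,3]); return q[:2]/q[2]
def tri(a,ua,b,ub):
    o1,d1=ray(a,ua);o2,d2=ray(b,ub)
    s=np.linalg.lstsq(np.c_[d1,-d2],o2-o1,rcond=None)[0]
    p,q=o1+d1*s[0],o2+d2*s[1]; return (p+q)/2,np.linalg.norm(p-q)
E
python3 - <<'E'
from util import *
S,T=load("scene"),load("top")
def crop(c,u,v,w=40,h=30): return cv2.resize(c["frame"][v-h:v+h,u-w:u+w,::-1],(400,300),interpolation=cv2.INTER_CUBIC)
a=np.vstack([np.hstack([crop(S,398,278),crop(T,258,240)]),np.hstack([crop(S,228,165),crop(T,424,269)])])
cv2.imwrite("pics/crop1.png",cv2.convertScaleAbs(a,alpha=1.3))
for n,c in(("s",S),("t",T)):
    hsv=cv2.cvtColor(c["frame"],cv2.COLOR_RGB2HSV)
    H,s,V=cv2.split(hsv)
    red=(((H<6)|(H>172))&(s>150)&(V>60)).astype(np.uint8)
    blue=((H>105)&(H<130)&(s>130)).astype(np.uint8)
    brass=((H>12)&(H<28)&(s>110)&(V>90)).astype(np.uint8)
    for nm,m in(("red",red),("blue",blue),("brass",brass)):
        for k in cv2.findContours(m,cv2.RETR_EXTERNAL,cv2.CHAIN_APPROX_NONE)[0]:
            if cv2.contourArea(k)>15: print(n,nm,cv2.contourArea(k),np.round(cv2.minAreaRect(k)[0],1),np.round(cv2.minAreaRect(k)[1:][0],1),round(cv2.minAreaRect(k)[2],1))
E
```

```text
s red 164.0 [395.7 273. ] [34.1  6.1] 56.3
s blue 4277.0 [402.7 284.3] [65.9 84.3] 36.0
s brass 92.0 [433.6 282.5] [ 4.5 29.6] 37.4
s brass 1456.0 [525.1 256.4] [34.  46.2] 23.7
s brass 94.5 [ 44.5 189.5] [ 9.4 13. ] 63.4
s brass 1906.5 [ 19. 214.] [80. 38.] 90.0
s brass 51.0 [177.6 168.5] [ 3.3 23.7] 29.1
s brass 606.0 [224.5 161. ] [24. 33.] 90.0
t red 87.5 [264.3 237.7] [28.3  4.4] 47.5
t red 58.0 [529.5 201. ] [19.7  4.9] 26.6
t blue 3348.0 [260.2 247.1] [49.2 71.2] 19.7
t blue 45.5 [102.5 179.3] [76.   2.1] 8.7
t brass 83.5 [476.9 298.5] [25.4  4.5] 84.8
t brass 1112.0 [170.7 281.9] [25.6 46.7] 14.4
t brass 614.5 [423.8 269.3] [28.3 27.6] 45.0
t brass 67.5 [238.5 252.8] [ 3.5 27.9] 20.6
t brass 108.5 [544.  188.2] [12.  10.8] 29.7
t brass 1414.0 [ 31.5 195.7] [ 42.  138.5] 11.3
t brass 5640.5 [570.3 144.4] [87.3 83.2] 15.3
```

View pics/crop1.png

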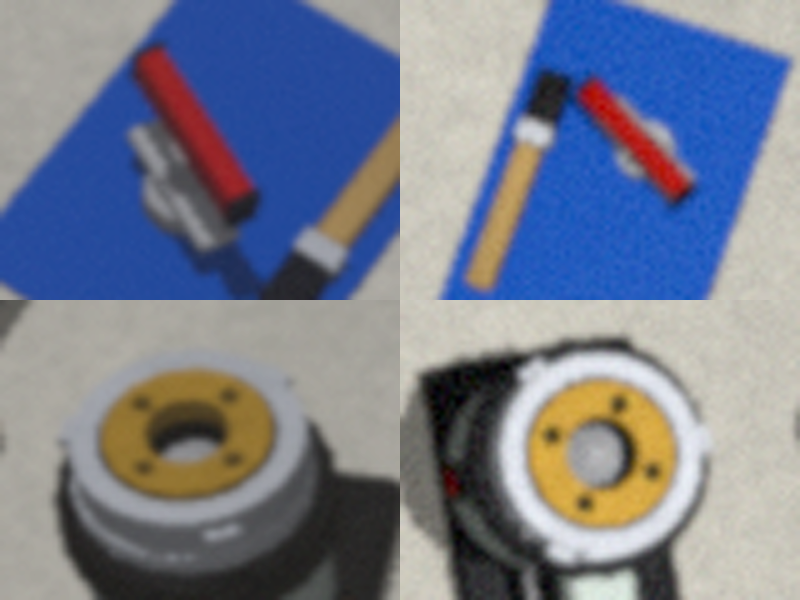

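The crop confirms the red T-spanner upright on the mat with its stem and cross-bar below the bar, and the brush is beside it. The four dark ring holes show in top at about (414.5,266), (427.7,260), (434.5,273), (421,279.5). Now I'll measure them.

```bash
cat > meas.py <<'E'
from util import *
S,T=load("scene"),load("top")
def gray(c): return cv2.cvtColor(c["frame"],cv2.COLOR_RGB2GRAY).astype(float)
def brass(c,box):
    hsv=cv2.cvtColor(c["frame"],cv2.COLOR_RGB2HSV);H,s,V=cv2.split(hsv)
    m=((H>10)&(H<30)&(s>100)&(V>70)).astype(np.uint8);o=np.zeros_like(m);u,v,w=box;o[v-w:v+w,u-w:u+w]=m[v-w:v+w,u-w:u+w];return o
holes={"s":[(142,104),(229,96),(233,160),(144,168)],"t":[(153,135),(219,104),(253,171),(185,203)]}
org={"s":(188,135),"t":(384,239)}
for n,c,box in(("s",S,(226,161,24)),("t",T,(424,269,24))):
    k=max(cv2.findContours(brass(c,box),cv2.RETR_EXTERNAL,cv2.CHAIN_APPROX_NONE)[0],key=cv2.contourArea)
    hull=cv2.convexHull(k)[:,0]
    P=np.array([onplane(c,p,.172)[:2] for p in k[:,0].astype(float)])
    (x,y),r=cv2.minEnclosingCircle(P.astype(np.float32)); 
    A=np.c_[2*P,np.ones(len(P))];q=np.linalg.lstsq(A,(P**2).sum(1),rcond=None)[0]
    print(n,"ring encl",x,y,r,"lsq",q[:2],np.sqrt(q[2]+q[0]**2+q[1]**2))
    g=gray(c);hs=[]
    for a in holes[n]:
        u0=np.array(a)/5+org[n]-.4
        for _ in range(3):
            i=np.round(u0).astype(int);vv,uu=np.mgrid[i[1]-2:i[1]+3,i[0]-2:i[0]+3]
            w=g[vv,uu];w=np.clip(np.percentile(w,75)-w,0,None);u0=np.array([(w*uu).sum(),(w*vv).sum()])/w.sum()
        hs.append(onplane(c,u0,.172)[:2])
    hs=np.array(hs);ce=hs.mean(0);d=hs-ce;an=np.degrees(np.arctan2(d[:,1],d[:,0]))
    print(" holes centre",ce.round(4),"r",np.hypot(*d.T).round(4),"ang",an.round(1),"mod90",((an-an[0]+45)%90-45).round(1),"mean",round((an[0]+((an-an[0]+45)%90-45).mean())%90,1))
    hsv=cv2.cvtColor(c["frame"],cv2.COLOR_RGB2HSV);H,s,V=cv2.split(hsv)
    m=(((H<8)|(H>170))&(s>130)&(V>40)).astype(np.uint8)
    u,v=(397,273) if n=="s" else (264,238)
    o=np.zeros_like(m);o[v-25:v+25,u-25:u+25]=m[v-25:v+25,u-25:u+25]
    vv,uu=np.nonzero(o);p=np.c_[uu,vv].astype(float);w=c["frame"][vv,uu,0].astype(float)
    mu=p.mean(0);ax=np.linalg.svd(p-mu)[2][0];t=(p-mu)@ax
    z=.070 if n=="t" else .065
    e=[onplane(c,mu+ax*q,z) for q in(t.min()-.3,t.max()+.3)]
    print(" red cen",mu,"world",onplane(c,mu,z).round(4),"len",np.linalg.norm(e[1]-e[0]).round(4),"mid",((e[0]+e[1])/2).round(4),"ang",np.degrees(np.arctan2(*(e[1]-e[0])[1::-1])).round(1))
    globals()["mu"+n]=mu
    mk=((H>105)&(H<130)&(s>120)).astype(np.uint8);k=max(cv2.findContours(mk,cv2.RETR_EXTERNAL,cv2.CHAIN_APPROX_NONE)[0],key=cv2.contourArea)
    bx=np.array([onplane(c,q,.003)[:2] for q in cv2.boxPoints(cv2.minAreaRect(k))]);print(" mat",bx.mean(0).round(4),bx.round(3).tolist())
p,g=tri(S,mus,T,mut);print("tri handle",p.round(4),g)
# brush
hsv=cv2.cvtColor(T["frame"],cv2.COLOR_RGB2HSV)
for uv in[(234,265),(251,226)]: print("brush",onplane(T,uv,.016).round(3))
E
python3 meas.py
```

```text
s ring encl 0.46244511008262634 -0.21856452524662018 0.0360700897872448 lsq [ 0.46261718 -0.21865367] 0.03461267334285478
 holes centre [ 0.4618 -0.2192] r [0.0254 0.0253 0.0256 0.0257] ang [-108.3  161.7   72.5  -18.7] mod90 [ 0.  -0.   0.8 -0.4] mean 71.8
 red cen [396.03181818 273.30909091] world [0.5404 0.1851 0.065 ] len 0.0773 mid [0.5392 0.1839 0.065 ] ang 44.2
 mat [0.5174 0.2019] [[0.594, 0.11], [0.385, 0.162], [0.447, 0.298], [0.643, 0.238]]
t ring encl 0.4638480842113495 -0.2157364934682846 0.03561961650848389 lsq [ 0.46400793 -0.21597989] 0.03446889897485133
 holes centre [ 0.4639 -0.2163] r [0.0259 0.0254 0.026  0.0256] ang [  71.6  -18.  -107.8  161.8] mod90 [0.  0.3 0.6 0.2] mean 71.9
 red cen [264.3671875 237.671875 ] world [0.5403 0.1884 0.07  ] len 0.0771 mid [0.5404 0.1885 0.07  ] ang -135.2
 mat [0.5219 0.2062] [[0.449, 0.3], [0.637, 0.243], [0.595, 0.112], [0.407, 0.17]]
tri handle [0.541  0.1869 0.0667] 0.0036946544184233957
brush [0.469 0.274 0.016]
brush [0.577 0.233 0.016]
```

```bash
cat >> util.py <<'E'
def Rz(a):
    a=np.radians(a);c,s=np.cos(a),np.sin(a); return np.array([[c,s,0],[s,-c,0],[0,0,-1.]])
E
python3 - <<'E'
from bench import *
from util import *
for a in(44.5,224.5): print("sp",a,np.round(solve_ik([.5403,.1865,.051],Rz(a)),0))
for a0 in(71.9,-18.1,161.9,251.9):
    for d in(0,-55): 
        q=solve_ik([.4628,-.2177,.206],Rz(a0+d));print("ring",a0,d,None if q is None else np.round(q,0))
E
```

```text
sp 44.5 [-47.  37.  32. 111. -29.  40. -43.]
sp 224.5 [-21.  33.  -2. 110.   2.  37. 110.]
ring 71.9 0 [-18.  19.  48. 115. -17.  54.  21.]
ring 71.9 -55 [-20.  20.  51. 115. -19.  54. -33.]
ring -18.1 0 [-20.  20.  51. 115. -19.  54. -68.]
ring -18.1 -55 [ -36.   35.   78.  116.  -39.   63. -103.]
ring 161.9 0 [-24.  21.  56. 115. -22.  55. 115.]
ring 161.9 -55 [-17.  19.  47. 115. -17.  53.  55.]
ring 251.9 0 [ -36.   35.   78.  116.  -39.   63. -138.]
ring 251.9 -55 [-26.  22.  59. 115. -24.  55. 152.]
```

```bash
python3 - <<'E'
from bench import *
from util import *
R=Rz(44.5)
move_to([.5403,.1865,.16],R); move_straight([.5403,.1865,.075]); wait(.2)
c=read_camera("scene");np.savez("scene1.npz",**c);cv2.imwrite("pics/s1.png",cv2.resize(c["frame"][220:340,320:480,::-1],(800,600),interpolation=cv2.INTER_CUBIC))
print(read_time(),read_force(),read_position())
E
```

```text
3.2 [1.26934995 0.02979676 0.07419824] [0.54084569 0.1868005  0.07591704]
```

View pics/s1.png

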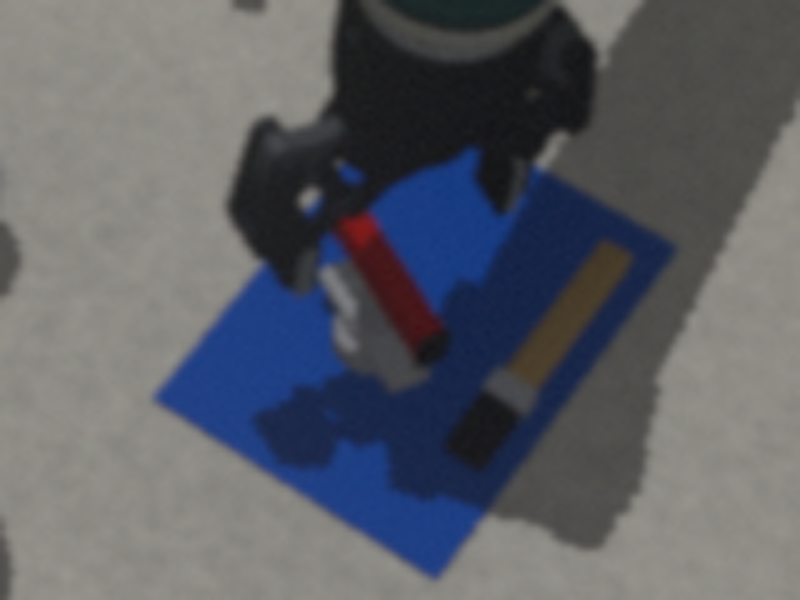

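The red handle (around crop (390,280)) lies between the two open fingers, at (295,270) and (505,190), parallel to the pads. The brush is clear. Next I'll descend and grip.

```bash
python3 - <<'E'
from bench import *
from util import *
move_straight([.5403,.1865,.0515],feed=.05); print(read_position(),np.round(read_force(),1))
clamp(60); wait(.3)
print(read_grip_width(),read_grasp_force(),np.round(read_force(),1),np.round(read_torque(),2),read_time())
f=read_position()
move_straight([.5403,.1865,.08],feed=.05);wait(.2);print(np.round(read_force(),2),np.round(read_torque(),2),read_grip_width())
E
```

```text
[0.54023957 0.18632037 0.05120858] [-0.7  0.  -0.6]
0.012852683411872418 60.151201486587524 [0.8 0.3 4.5] [ 0.02 -0.09  0.01] 4.775
[-0.23 -0.17 -3.11] [-0.01  0.01  0.04] 0.012799458795012765
```

```bash
python3 - <<'E'
from bench import *
from util import *
move_straight([.5403,.1865,.27],feed=.2)
C=np.array([.4628,-.2177]);R=Rz(71.9)
move_to([*C,.27],R); move_straight([*C,.172+.0482+.006],feed=.08);wait(.3)
print(read_time(),read_position(),np.round(read_ee_rot(),3).tolist(),np.round(read_force(),2),np.round(read_torque(),2))
ims=[]
for n,(u,v) in(("scene",(226,155)),("top",(424,269))):
    c=read_camera(n);np.savez(n+"2.npz",**c);ims.append(cv2.resize(c["frame"][v-40:v+40,u-27:u+27,::-1],(400,592),interpolation=cv2.INTER_CUBIC))
cv2.imwrite("pics/c2.png",cv2.convertScaleAbs(np.hstack(ims),alpha=1.5))
E
```

```text
9.3167 [ 0.46300505 -0.21774871  0.22653815] [[0.311, 0.951, 0.001], [0.951, -0.311, -0.0], [0.0, 0.001, -1.0]] [ 0.21 -0.4  -2.84] [ 0.02  0.01 -0.02]
```

View pics/c2.png

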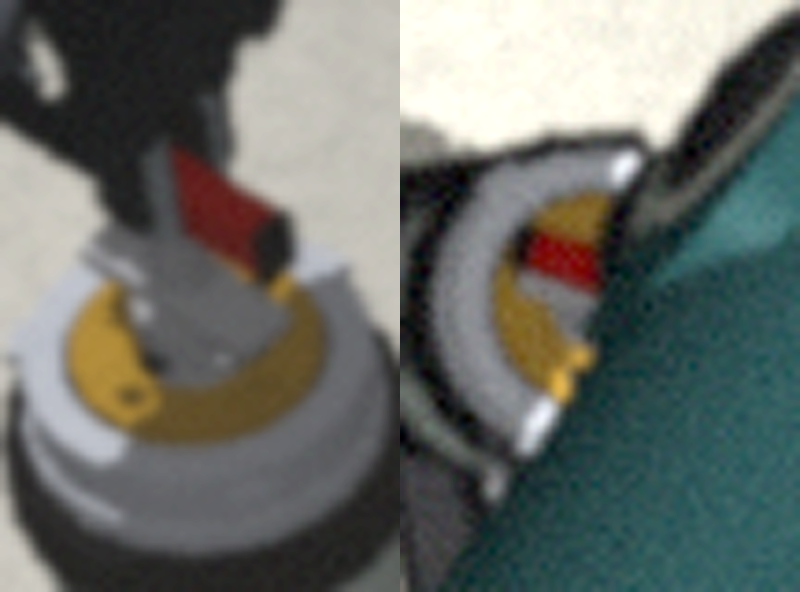

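```bash
python3 - <<'E'
from util import *
S,T=load("scene",2),load("top",2)
x=np.array([.311,.951]);
for n,c,C,uv in(("s",S,(.4618,-.2192),(272/7.4+199-.4,245/7.4+115-.4)),("t",T,(.4639,-.2163),(522/7.4-400/7.4+397-.4,247/7.4+229-.4))):
    p=onplane(c,uv,.2355)[:2]-C; print(n,uv,"end rel ring: along",p@x,"across",p@[-x[1],x[0]])
E
```

```text
s (235.35675675675677, 147.7081081081081) end rel ring: along 0.0389691992761019 across -0.00034143196490248105
t (413.0864864864865, 261.9783783783784) end rel ring: along 0.03966464811143818 across 1.787705651684871e-05
```

Both views put the handle end 39–40 mm from the ring axis, and it's within 0.4 mm across, so it's aligned. Now the light-handed descent.

```bash
cat > feel.py <<'E'
from bench import *
from util import *
H=.0482
def rd(): return np.array(read_force()),np.array(read_torque()),np.array(read_position())
def lower(xy,z0,z1,f0,R=None,dz=.001,lim=6.):
    z=z0
    while z>z1+1e-6:
        z=max(z-dz,z1); move_straight([*xy,z],R,feed=.02); f,t,p=rd(); d=f-f0
        print("z%.4f p %s dF %s T %s t%.2f"%(z,p.round(4),d.round(1),t.round(2),read_time()))
        if np.abs(d).max()>lim: return False,z
    return True,z
E
python3 - <<'E'
from feel import *
f0=rd()[0]; C=[.4628,-.2177]
print(lower(C,.2262,.2062,f0,lim=5.))
E
```

```text
z0.2252 p [ 0.4628 -0.2177  0.2252] dF [0.1 0.2 0.7] T [-0.03 -0.03  0.01] t9.67
z0.2242 p [ 0.4627 -0.2177  0.2241] dF [-0.1 -0.6  1.4] T [ 0.03 -0.02 -0.03] t9.92
z0.2232 p [ 0.4628 -0.2177  0.2231] dF [0.3 0.1 0.8] T [ 0.01 -0.    0.01] t10.17
z0.2222 p [ 0.4628 -0.2177  0.2221] dF [ 0.4 -0.7  0.6] T [-0.02 -0.03  0.03] t10.42
z0.2212 p [ 0.4627 -0.2177  0.2211] dF [-0.  -0.4  0.2] T [ 0.04 -0.01  0.04] t10.67
z0.2202 p [ 0.4627 -0.2177  0.2201] dF [-0.3 -0.5 -0.3] T [ 0.02  0.01 -0.  ] t10.92
z0.2192 p [ 0.4628 -0.2177  0.2191] dF [-0.8  0.5 -0.1] T [0.02 0.04 0.  ] t11.17
z0.2182 p [ 0.4628 -0.2176  0.2181] dF [ 0.5 -0.4 -0.7] T [-0.02 -0.03 -0.03] t11.42
z0.2172 p [ 0.4627 -0.2177  0.2171] dF [-0.5  0.8  0.3] T [ 0.04 -0.    0.03] t11.67
z0.2162 p [ 0.4628 -0.2177  0.2161] dF [-0.6 -0.2  0. ] T [0.   0.04 0.01] t11.92
z0.2152 p [ 0.4627 -0.2177  0.2151] dF [-0.5  0.4  0.1] T [0.   0.03 0.02] t12.17
z0.2142 p [ 0.4628 -0.2177  0.2141] dF [ 0.6  0.2 -0.1] T [-0.01 -0.02  0.05] t12.42
z0.2132 p [ 0.4627 -0.2177  0.2131] dF [-0.1 -0.1 -0.2] T [-0.02  0.02 -0.03] t12.67
z0.2122 p [ 0.4628 -0.2177  0.2121] dF [ 0.2 -0.4  0.2] T [-0.03 -0.01  0.01] t12.92
z0.2112 p [ 0.4628 -0.2177  0.2111] dF [ 0.5  0.  -0.1] T [-0.03 -0.03  0.02] t13.17
z0.2102 p [ 0.4628 -0.2177  0.2101] dF [ 0.7 -0.6  0.2] T [-0.02 -0.05  0.04] t13.42
z0.2092 p [ 0.4628 -0.2177  0.2091] dF [-0.1 -0.2  0.3] T [-0.02  0.04  0.03] t13.67
z0.2082 p [ 0.4628 -0.2177  0.2081] dF [-0.1  0.2 -1. ] T [-0.   -0.02 -0.02] t13.92
z0.2072 p [ 0.4628 -0.2177  0.2071] dF [ 0.5 -0.5  0.7] T [-0.01  0.02  0.03] t14.17
z0.2062 p [ 0.463  -0.2178  0.2067] dF [-1.3  1.   7.2] T [0.26 0.49 0.03] t14.42
(False, 0.2062)
```

It dropped in at the seen angle: no pin contact at 0.213, cross-bar on the face at 0.2067. Now I'll turn it clockwise slowly, watching the torque.

```bash
cat > turn.py <<'E'
from feel import *
import sys
def turn(C,z,a,astop,da=1.2,lim=.62):
    while a>astop:
        a-=da; move_straight([*C,z],Rz(a),feed=.02); f,t,p=rd()
        R=np.array(read_ee_rot());ya=np.degrees(np.arctan2(R[1,0],R[0,0]))
        print("a%.1f act %.2f z%.4f F %s T %s t%.2f"%(a,ya,p[2],f.round(1),t.round(2),read_time()))
        if t[2]>lim or np.abs(f).max()>14: break
    return a
E
python3 - <<'E'
from turn import *
C=[.4628,-.2177]
move_straight([*C,.2065],feed=.02); print(rd())
print(turn(C,.2065,71.9,58))
E
```

```text
(array([-1.60997443, -0.28547196,  3.75371873]), array([0.20335235, 0.31539327, 0.0532456 ]), array([ 0.46297172, -0.21780775,  0.20674995]))
a70.7 act 70.72 z0.2067 F [-1.7  0.2  5. ] T [0.16 0.31 0.04] t14.92
a69.5 act 69.52 z0.2067 F [-2.7  1.   5.2] T [0.22 0.52 0.13] t15.17
a68.3 act 68.35 z0.2067 F [-3.3  1.6  6.9] T [0.31 0.71 0.32] t15.42
a67.1 act 67.16 z0.2067 F [-2.8  0.7  6.2] T [0.3  0.7  0.35] t15.67
a65.9 act 65.96 z0.2067 F [-2.5  0.6  6.2] T [0.26 0.61 0.28] t15.92
a64.7 act 64.76 z0.2067 F [-2.9  1.2  7.4] T [0.26 0.66 0.3 ] t16.17
a63.5 act 63.56 z0.2067 F [-2.   0.7  6.6] T [0.29 0.67 0.35] t16.42
a62.3 act 62.36 z0.2067 F [-2.2  1.5  6. ] T [0.27 0.6  0.33] t16.67
a61.1 act 61.16 z0.2067 F [-2.1  1.   6.6] T [0.3  0.6  0.29] t16.92
a59.9 act 59.96 z0.2067 F [-2.2  1.6  6.2] T [0.29 0.62 0.36] t17.17
a58.7 act 58.76 z0.2067 F [-1.3  1.2  6.2] T [0.28 0.55 0.35] t17.42
a57.5 act 57.56 z0.2067 F [-2.5  1.   6.6] T [0.19 0.55 0.32] t17.67
57.49999999999997
```

```bash
python3 - <<'E'
from turn import *
C=[.4628,-.2177]
print(turn(C,.2065,57.5,14,lim=.55))
E
```

```text
a56.3 act 56.36 z0.2067 F [-3.4 -0.1  5.9] T [0.3  0.55 0.36] t17.92
a55.1 act 55.16 z0.2067 F [-2.   1.2  5.9] T [0.25 0.47 0.35] t18.17
a53.9 act 53.96 z0.2067 F [-2.   0.9  6.2] T [0.27 0.45 0.34] t18.42
a52.7 act 52.76 z0.2067 F [-1.5  0.8  6.1] T [0.23 0.49 0.34] t18.67
a51.5 act 51.56 z0.2067 F [-1.2  1.2  5.4] T [0.24 0.52 0.33] t18.92
a50.3 act 50.36 z0.2067 F [-1.9  0.4  5.8] T [0.24 0.43 0.33] t19.17
a49.1 act 49.16 z0.2067 F [-1.7  0.9  5.3] T [0.19 0.46 0.32] t19.42
a47.9 act 47.96 z0.2067 F [-2.2  0.7  5.7] T [0.22 0.47 0.34] t19.67
a46.7 act 46.74 z0.2067 F [-1.5  0.6  6.2] T [0.22 0.45 0.36] t19.92
a45.5 act 45.52 z0.2067 F [-2.   0.5  4.8] T [0.21 0.41 0.36] t20.17
a44.3 act 44.31 z0.2067 F [-2.   0.6  5. ] T [0.15 0.4  0.37] t20.42
a43.1 act 43.09 z0.2067 F [-1.8  0.7  5.6] T [0.2  0.41 0.36] t20.67
a41.9 act 41.87 z0.2067 F [-1.2  0.1  5.7] T [0.14 0.33 0.35] t20.92
a40.7 act 40.65 z0.2067 F [-1.4  1.4  5.6] T [0.16 0.37 0.36] t21.17
a39.5 act 39.44 z0.2067 F [-1.8 -0.4  5.9] T [0.14 0.36 0.38] t21.42
a38.3 act 38.22 z0.2067 F [-1.8  0.2  6. ] T [0.09 0.3  0.3 ] t21
[... 530 characters left out ...]
 5.6] T [-0.14  0.22  0.32] t23.67
a27.5 act 27.32 z0.2067 F [-1.2 -0.8  5.4] T [-0.09  0.16  0.31] t23.92
a26.3 act 26.11 z0.2067 F [-0.1 -0.8  5.4] T [-0.18  0.18  0.38] t24.17
a25.1 act 24.91 z0.2067 F [-0.4 -1.7  5.4] T [-0.11  0.15  0.37] t24.42
a23.9 act 23.71 z0.2067 F [-0.1 -0.8  6. ] T [-0.19  0.14  0.35] t24.67
a22.7 act 22.51 z0.2067 F [-0.9 -1.1  5.4] T [-0.21  0.12  0.35] t24.92
a21.5 act 21.31 z0.2067 F [-0.8 -0.8  5.1] T [-0.19  0.06  0.38] t25.17
a20.3 act 20.11 z0.2067 F [-0.3 -1.1  5.6] T [-0.25  0.06  0.34] t25.42
a19.1 act 18.91 z0.2067 F [-0.3 -1.9  5.2] T [-0.34  0.06  0.36] t25.67
a17.9 act 17.80 z0.2067 F [ 0.3 -1.7  5.4] T [-0.42  0.08  0.82] t25.92
17.89999999999995
```

The torque jumped to 0.82 N m at 17.9°, which is about 51° of travel. I'll make one small confirming step, then relax the spanner within the pin play and lift out.

```bash
python3 - <<'E'
from turn import *
C=[.4628,-.2177]
turn(C,.2065,17.9,17.5,da=.4,lim=.5); wait(.2); print("held",read_torque()[2])
a=17.5
while a<20.4:
    a+=.5; move_straight([*C,.2065],Rz(a),feed=.02); t=read_torque(); print(round(a,1),np.round(t,2))
    if t[2]<.03: break
a+=.7
move_straight([*C,.2067],Rz(a),feed=.02); print(a,np.round(read_torque(),2),np.round(read_force(),1))
for z in(.209,.212,.216,.222): move_straight([*C,z],feed=.03); print(z,np.round(read_force(),1),np.round(read_torque(),2),read_time())
E
```

```text
a17.5 act 17.43 z0.2067 F [ 0.2 -2.4  6.1] T [-0.38  0.04  0.94] t26.17
held 0.9357500720264467
18.0 [-0.43  0.04  0.72]
18.5 [-0.37  0.05  0.55]
19.0 [-0.32 -0.    0.39]
19.5 [-0.38  0.01  0.19]
20.0 [-0.3  -0.01  0.11]
20.5 [-0.31 -0.05 -0.01]
21.2 [-0.41 -0.24 -0.12] [ 1.1 -1.   3.7]
0.209 [ 0.3 -1.4 -0.7] [-0.57 -0.22  0.06] 28.3667
0.212 [ 0.1 -0.3 -2.1] [-0.23  0.05  0.  ] 28.6167
0.216 [ 0.1  0.9 -2.7] [-0.    0.03 -0.04] 28.9
0.222 [-0.4 -0.3 -3.2] [-0.03 -0.   -0.01] 29.25
```

```bash
python3 - <<'E'
from feel import *
C=[.4628,-.2177]
move_straight([*C,.275],feed=.1)
P=[.5403,.1865]
move_to([*P,.27],Rz(44.5)); move_straight([*P,.075],feed=.12); wait(.2)
print(read_grip_width(),read_position(),read_time())
c=read_camera("top");np.savez("top3.npz",**c); s=read_camera("scene");np.savez("scene3.npz",**s)
i=[cv2.resize(c["frame"][239:299,384:464,::-1],(400,300),interpolation=cv2.INTER_CUBIC),cv2.resize(s["frame"][240:300,358:438,::-1],(400,300),interpolation=cv2.INTER_CUBIC)]
cv2.imwrite("pics/c3.png",cv2.convertScaleAbs(np.hstack(i),alpha=1.4))
f0=rd()[0]
ok,z=lower(P,.075,.054,f0,dz=.007); 
if ok: ok,z=lower(P,.054,.0495,f0,dz=.0005,lim=2.5)
print(ok,z)
E
```

```text
0.01281626056296101 [0.54044838 0.18664339 0.07533238] 33.4333
z0.0680 p [0.5403 0.1864 0.0679] dF [-0.1 -0.4 -0.4] T [ 0.01 -0.05  0.02] t34.03
z0.0610 p [0.5403 0.1864 0.0609] dF [-1.  -0.5  0.5] T [-0.02 -0.02 -0.  ] t34.53
z0.0540 p [0.5403 0.1864 0.0539] dF [-0.3 -0.2 -0. ] T [0.03 0.03 0.03] t35.03
z0.0535 p [0.5403 0.1865 0.0535] dF [-0.2 -0.7 -0.1] T [-0.06  0.03 -0.07] t35.28
z0.0530 p [0.5403 0.1865 0.053 ] dF [-0.7 -0.9  0.6] T [-0.05  0.02 -0.01] t35.53
z0.0525 p [0.5403 0.1865 0.0525] dF [-0.9 -1.2  1.2] T [-0.   -0.05 -0.  ] t35.78
z0.0520 p [0.5403 0.1865 0.052 ] dF [ 0.4 -0.3  0.4] T [-0.05 -0.03  0.01] t36.03
z0.0515 p [0.5404 0.1865 0.0518] dF [-1.8 -0.6  5.4] T [-0.06  0.36  0.04] t36.28
False 0.0515
```

View pics/c3.png

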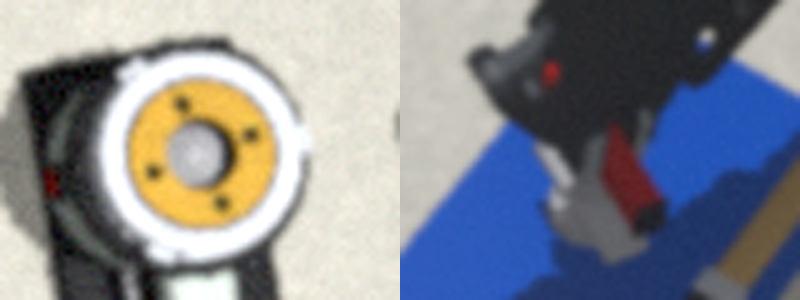

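The ring holes now sit at crop (182,104), (251,135), (222,204), (153,172), so the ring has turned. The spanner hangs upright over the mat and has just touched down at 0.0518. I'll release it and check both.

```bash
python3 - <<'E'
from feel import *
P=[.5403,.1865]
move_straight([*P,.0518],feed=.02); print(np.round(read_force(),1),np.round(read_torque(),2))
ungrasp(); wait(.2); move_straight([*P,.16],feed=.1); 
move_to([.35,.45,.25],Rz(100)); wait(.4)
print(read_time(),np.round(read_force(),1))
c=read_camera("top");s=read_camera("scene");np.savez("top4.npz",**c);np.savez("scene4.npz",**s)
i=[cv2.resize(k["frame"][v-30:v+30,u-40:u+40,::-1],(400,300),interpolation=cv2.INTER_CUBIC) for k,u,v in((s,398,278),(c,258,240))]
cv2.imwrite("pics/c4.png",cv2.convertScaleAbs(np.hstack(i),alpha=1.3))
g=cv2.cvtColor(c["frame"],cv2.COLOR_RGB2GRAY).astype(float);h=[]
for a in((182,104),(251,135),(222,204),(153,172)):
    u0=np.array(a)/5+(384,239)-.4
    for _ in range(3):
        j=np.round(u0).astype(int);vv,uu=np.mgrid[j[1]-2:j[1]+3,j[0]-2:j[0]+3];w=g[vv,uu];w=np.clip(np.percentile(w,75)-w,0,None);u0=np.array([(w*uu).sum(),(w*vv).sum()])/w.sum()
    h.append(onplane(c,u0,.172)[:2])
d=np.array(h)-np.mean(h,0);print("holes",np.degrees(np.arctan2(d[:,1],d[:,0])).round(1)%90)
E
```

```text
[ 0.1 -0.2 -0.6] [-0.08  0.13  0.01]
40.3417 [0.3 0.9 0.2]
holes [22.5 22.  22.3 22.2]
```

View pics/c4.png

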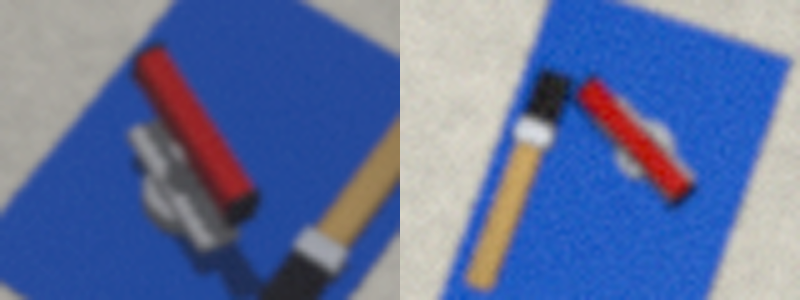

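The spanner stands upright on the mat where it was, and the brush hasn't moved. The ring turned 49.7° (0.867 rad), within the stated range, and ended at a clear torque stop.

```bash
python3 -c "
from bench import *
print(job_done(),read_time())"
```

```text
the job is handed in; nothing more can be done
the job is handed in; nothing more can be done
```

The job is handed in at about 40 s: both pins were fully seated, the ring turned 49.7° clockwise to a firm stop, and the red spanner stands upright on the mat where it was, though the hand-in gave no verdict.

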